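Turn the reversible plaque and seat it on its pin stand

TASK

In the ceramics shop, take the larger plaque (the one with two notches in its lower edge) out of its storage block, turn it round back to front so that its flower faces away from you, and seat it upright and fully home on the two-pin display stand, wide notch over wide pin and narrow notch over narrow pin. Do not drop it, leave it standing there, and leave the smaller plaque in its own block.

Things in the scene. Friction and masses are not known exactly. Their poses are not given: they have to be found in the camera images.
- plaque: Larger white plaque (all sizes in mm): 130 wide (y), 18 thick (x), 140 high (z), 0.45 kg. Origin: centre of lower edge; z up, x out of the flower face. Notches in lower edge, 38 deep, right through: wide (38) at y=+30, narrow (22) at y=-38. Faces plain from 101 up: pinch there. Starts upright, loose, flower towards the robot, its lowest 14 in the 23 wide slot of a fixed block 26 high, slot floor 12 above table.
- flower (a point): (mm) Middle of the raised blue six-petalled flower (54 across, 6 proud) on one face of the larger plaque: 15 from the plaque's mid-plane along its x, 70 above its origin; axes as the plaque's. The other face bears a raised blue square set on its point (4 proud, heights 40 to 100).
- stand: (mm) Fixed wood board 100 x 170 x 12; origin centre of underside, z up, x away from robot. Round-topped pins on its y axis, to height 46: wide (30) at y=+30, narrow (12) at y=-38. Paired guides, 40 high, leave a 22 slot along y and lead in from 6 off. Home: plaque axes parallel to the stand's, its origin 12 above the stand's. Wrong way round it cannot go down. Stand and both blocks: a row in any order, 250 apart.
- small_plaque: Smaller plaque, not to be moved (mm): 92 wide (y), 18 thick (x), 112 high (z), no notches, a similar flower. Origin: centre of lower edge, z up; stands upright in its own fixed slotted block, its top 124 above the table: carry the larger one over it. A bowl, a 130 high vase and a mug stand further off.
Things that resemble listed ones, but are neither listed nor needed, are in the scene too. Leave any black, brown or turquoise look-alike of the plaque alone.

How it is judged:
By the outcome, as a careful person would: the job done as asked, in the order asked, and still so for the second after the job is handed in, with the robot touching nothing.
It also fails if it takes over 48 s, if anything falls off the work surface, if the arm or the gripper's body presses on something with over 40 N, if the wrist force passes 120 N, or if a joint passes its speed limit or range.

ROBOT

A 6-joint arm with a two-finger parallel gripper is mounted at the origin on the work surface. World frame = base frame: x ahead of the robot, y to its left, z up, the work surface at z = 0. Lengths are in m, angles in rad, forces in N, time in s.
With the tool pointing down it reaches from about 0.35 to 0.8 m from the base axis. Payload 7.3 kg.
Tool frame: the origin (TCP) lies between the finger pads; the fingertips stand 25 mm ahead of it and the grasp point (between the pads) lies 6 mm ahead of it (r.tip_extent is the distance from the TCP to the fingertips, in m); z points along the fingers, y is the direction in which the jaws open and shut (so a half turn about z gives the same grasp; the last joint's range is limited). The gripper opens to 85 mm and grips with 20 to 120 N. Pads are 22 mm wide; open, the fingers measure 114 mm over their backs; the gripper's body (76 mm by 85 mm) begins 54 mm behind the grasp point. The pads swing forward as they close: fully open they stand 13 mm farther back than shut.
Start: joints at [-0.146, 0.342, 1.524, -0, 1.275, -0.146], TCP at [0.525, 0, 0.256] pointing down, gripper open.
Joint ranges: [-2.53, 2.53], [-0.77, 2.02], [0.04, 2.7], [-1, 4.14], [0.28, 2.66], [-3.11, 3.11]. Speed limits (rad/s): [2.57, 2.57, 3.14, 3.14, 3.14, 3.14].

INTERFACE

Orientations are given as a unit quaternion [x, y, z, w].
In Python, from workcell import r, command_gripper, optics gives the robot as it stands. The module is installed in compiled form; this text tells all that it offers. Calls block until the motion is done:
- r.reach(position, orientation): joint-space move of the TCP to a pose.
- r.move_straight(position, orientation=None, speed=0.15, max_force=None): straight line of the TCP; orientation=None keeps the orientation; speed is the mean speed in m/s. With max_force (N) it stops when the force on the tool has changed by that much, and returns True; else False.
- r.movej(angles): joint-space move.
- command_gripper(opening, force=None): finger opening in m; force is the grip in N (None keeps the last); returns when the fingers have stopped.
- r.hold(seconds).
- r.solve_ik(position, orientation): joint angles nearest the present ones, or None.
- r.read_state(): the state.
- optics.get_image(name): name is "scene" or "side" or "wrist"; returns (picture, depth): 400x640x3 uint8, red, green, blue; 400x640 float32, m along the optical axis (not along the pixel's ray), 0 where there is no reading.
- optics.camera_model(name): a dict with "K" (3x3 intrinsics, pixels), "R" (3x3) and "t" (3): a world point X has camera coordinates R X + t; the wrist camera has in their place "tool_from_camera" (4x4, takes a point from camera to tool coordinates, whose origin is the TCP and whose axes are the flange's). Camera axes: x right, y down, z forward; pixel columns grow to the right and rows downward; lengths in m; the calibration is good to about 2 mm. A picture is of the moment at which its call begins: read the wrist's pose just before it. camera_model takes no time and is no camera call.
A pose or a line that the arm cannot do raises r.PlanningError and nothing moves.
- r.finish_job(): hands the job in, once; it reports no verdict.
The state is a dict: "time_s": time; "joint_positions": joint angles; "dq": joint speeds; "tau": joint torques, N m; "eef_pos": TCP position; "eef_rot": TCP orientation; "contact_force": force on the tool from outside, world axes, zero at the start; "torque": the same for the moment, N m; "grip_width": finger opening in m.
Only numpy, scipy, OpenCV 4.12 (cv2) and the standard library are available. Lean on these libraries where they do the work, as an engineer would, in place of code of your own. Each camera call takes 0.05 s, during which the arm holds its last target.

## Working session

There is one attempt and no reset: what is moved stays moved. The work goes in short steps, each a Python script; the robot and the scene stay as the last script left them, time stands still between calls to the robot, and variables do not carry over. Pictures are saved under pics/ and viewed, and the job is handed in when it is done.

```bash
mkdir -p pics; python3 - <<'E'
from workcell import r, optics
import cv2, numpy as np
for n in ("scene","side"):
    p,d=optics.get_image(n); cv2.imwrite(f"pics/{n}0.png",p[:,:,::-1]); np.savez(f"{n}0.npz",p=p,d=d)
    m=optics.camera_model(n); print(n,m["K"].tolist(),np.round(m["R"],3).tolist(),m["t"], -m["R"].T@m["t"])
m=optics.camera_model("wrist");print(m["tool_from_camera"])
s=r.read_state();print(s["time_s"],s["eef_pos"],s["eef_rot"],s["grip_width"],r.tip_extent)
E
```

```text
scene [[446.62091982475465, 0.0, 313.0545388788069], [0.0, 446.62091982475465, 204.83190478807933], [0.0, 0.0, 1.0]] [[-0.817, 0.576, 0.004], [0.426, 0.609, -0.67], [-0.388, -0.546, -0.743]] [ 0.44740038 -0.19219891  1.24106233] [0.92923837 0.5364858  0.79122833]
side [[397.68974588515516, 0.0, 318.4635749319858], [0.0, 397.68974588515516, 200.47140208856104], [0.0, 0.0, 1.0]] [[-0.984, -0.175, 0.025], [-0.11, 0.494, -0.863], [0.139, -0.852, -0.505]] [0.54280097 0.15142683 0.74224855] [0.44787151 0.65276638 0.49173474]
[[-5.61776482e-06 -9.58331320e-01 -2.85659029e-01  7.32569345e-02]
 [ 9.99999817e-01  1.67542971e-04 -5.81740550e-04  7.87747739e-04]
 [ 6.05360351e-04 -2.85658980e-01  9.58331144e-01 -1.17028225e-01]
 [ 0.00000000e+00  0.00000000e+00  0.00000000e+00  1.00000000e+00]]
0.1 [5.24683967e-01 7.26628674e-05 2.55699743e-01] [ 7.07097399e-01  7.07115833e-01 -4.08773256e-04 -5.48384370e-04] 0.08536327064806075 0.025
```

View pics/scene0.png

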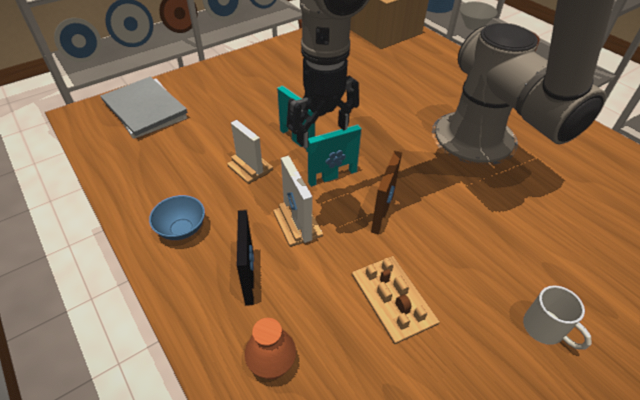

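View pics/side0.png

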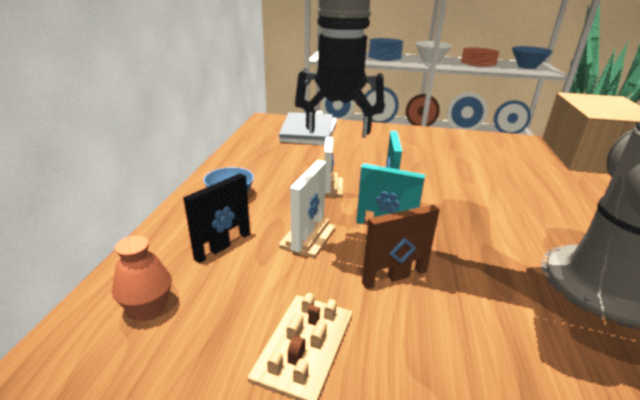

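The scene view shows two white plaques, at (297,200) and (246,150). The look-alikes are black (246,258), brown (387,192), and turquoise (333,155) and (295,110). The stand is at (395,298). The plaque at (297,200) is the larger white one, with the blue flower visible. I'll enlarge it and measure.

```bash
cat > h.py <<'E'
import numpy as np, cv2
from workcell import r, optics, command_gripper
from scipy.spatial.transform import Rotation as Ro
def cloud(d,K,R=None,t=None,T=None):
    v,u=np.mgrid[0:d.shape[0],0:d.shape[1]]
    c=np.stack([(u-K[0,2])/K[0,0]*d,(v-K[1,2])/K[1,1]*d,d],-1)
    if T is not None: return c@T[:3,:3].T+T[:3,3]
    return (c-t)@R
def cl(n,d):
    m=optics.camera_model(n); return cloud(d,m["K"],m["R"],m["t"])
def rect(P): 
    (c,s,a)=cv2.minAreaRect((P[:,:2]*1000).astype(np.float32)); return np.round(c,1),np.round(s,1),round(a,1)
E
python3 - <<'E'
from h import *
a=np.load("scene0.npz");b=np.load("side0.npz")
crop=lambda p,x,y,w,h,s:cv2.resize(p[y:y+h,x:x+w,::-1],None,fx=s,fy=s,interpolation=cv2.INTER_CUBIC)
A=crop(a["p"],215,105,125,150,4);B=crop(b["p"],260,130,100,130,4.615)
A=cv2.resize(A,(400,480));B=cv2.resize(B,(370,480))
cv2.imwrite("pics/crop0.png",np.hstack([A,B]))
for n,z in(("scene",a),("side",b)):
    P=cl(n,z["d"]);p=z["p"].astype(int);ok=(z["d"]>0)
    white=(p.min(-1)>100)&(p.max(-1)-p.min(-1)<40)&ok&(P[...,2]>0.03)&(P[...,2]<.2)&(P[...,0]>.3)&(P[...,0]<.8)&(abs(P[...,1])<.5)
    k,lab,st,ce=cv2.connectedComponentsWithStats(white.astype(np.uint8))
    for i in range(1,k):
        if st[i,4]>100:
            Q=P[lab==i]; print(n,st[i],ce[i].round(),Q.min(0).round(3),Q.max(0).round(3),rect(Q))
            top=Q[Q[:,2]>np.percentile(Q[:,2],98)-.008]; print('  top',len(top),top.mean(0).round(4),rect(top))
    tbl=ok&(abs(P[...,2])<.005)&(P[...,0]>.3)&(P[...,0]<.8); print("table z",np.median(P[...,2][tbl]))
    reg=(slice(255,345),slice(345,445)) if n=="scene" else (slice(290,400),slice(245,360))
    Q=P[reg].reshape(-1,3);
    bd=Q[(Q[:,2]>.008)&(Q[:,2]<.06)];print("stand",n,rect(bd),np.percentile(bd[:,2],[5,50,95,100]))
E
```

```text
scene [231 120  28  21 210] [245. 130.] [ 0.563 -0.291  0.115] [ 0.588 -0.198  0.127] (array([ 574.8, -244.3]), array([18.3, 93.5]), 6.3)
  top 201 [ 0.5755 -0.242   0.1234] (array([ 574.8, -244.3]), array([18.3, 93.5]), 6.3)
scene [281 156  31  44 438] [296. 178.] [ 0.559 -0.085  0.141] [0.6   0.047 0.155] (array([578.2, -18.7]), array([131.7,  18.1]), 77.7)
  top 408 [ 0.5805 -0.0135  0.1515] (array([578.2, -18.7]), array([131.7,  18.1]), 77.7)
scene [539 286  46  38 316] [558. 306.] [0.3   0.427 0.039] [0.371 0.5   0.087] (array([335.8, 463.1]), array([73.1, 71.1]), 89.1)
  top 301 [0.3408 0.4634 0.0834] (array([335.8, 463.1]), array([73.1, 71.1]), 89.1)
table z -0.00022269329489578844
stand scene (array([529.6, 253.7]), array([171.2, 101.8]), 79.8) [0.00957688 0.01267202 0.04049503 0.04885662]
side [ 291  137   43  108 2134] [310. 193.] [ 0.555 -0.29   0.03 ] [0.599 0.049 0.153] (array([ 572.8, -119.9]), array([338.7,  39.4]), 87.7)
  top 410 [ 0.5775 -0.0083  0.1502] (array([577.9, -17.1]), array([132. ,  20.1]), 77.9)
table z -0.0005605410812211103
stand side (array([527.8, 254.7]), array([171.8, 100.3]), 79.9) [0.01014239 0.0121681  0.03993255 0.04691394]
```

View pics/crop0.png

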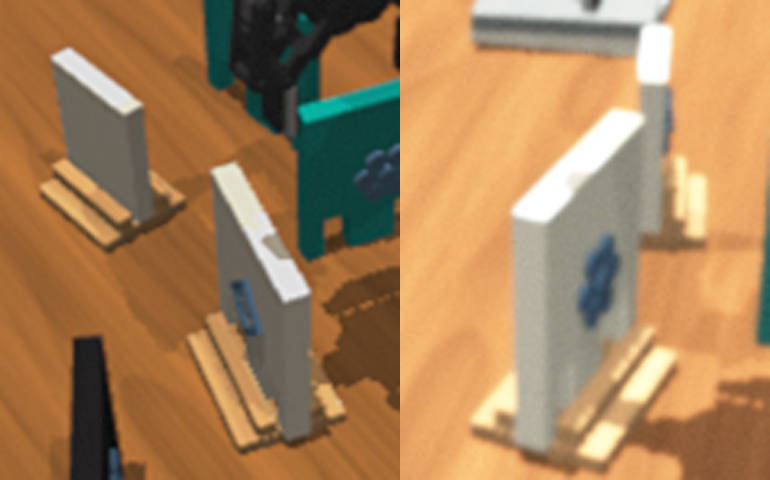

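The crop confirms the target. The white plaque at (297,200) is 131 mm long with its top at 152 mm, a flower on the robot side and a square on the back. The other white plaque is 93 mm long with its top at 124 mm, so it is the small one to leave. Next I'll check obstacles and the kinematics.

```bash
python3 - <<'E'
from h import *
a=np.load("scene0.npz");b=np.load("side0.npz")
for n,z in(("scene",a),("side",b)):
    P=cl(n,z["d"]);ok=(z["d"]>0)&(P[...,2]>.1)&(P[...,2]<.165)&(P[...,0]>.3)&(P[...,0]<.95)&(abs(P[...,1])<.6)
    k,lab,st,ce=cv2.connectedComponentsWithStats(ok.astype(np.uint8))
    for i in range(1,k):
        if st[i,4]>60: Q=P[lab==i]; print(n,st[i,4],ce[i].round(),Q.min(0).round(3),Q.max(0).round(3),z["p"][lab==i].mean(0).round())
# long-axis direction of plaque top by PCA; stand pins
P=cl("scene",a["d"]);Q=P[150:205,278:316].reshape(-1,3);Q=Q[(Q[:,2]>.146)&(Q[:,2]<.158)]
u=np.linalg.svd(Q[:,:2]-Q[:,:2].mean(0),full_matrices=False)[2][0];print("plaque yaw line",np.degrees(np.arctan2(u[1],u[0])),rect(Q),np.median(Q[:,2]))
for n,z,reg in(("scene",a,(slice(255,345),slice(345,445))),("side",b,(slice(290,400),slice(245,360)))):
    P=cl(n,z["d"])[reg];p=z["p"][reg].astype(int)
    dark=(p[...,0]<130)&(P[...,2]>.035)
    k,lab,st,ce=cv2.connectedComponentsWithStats(dark.astype(np.uint8))
    for i in range(1,k):
        if st[i,4]>8: Q=P[lab==i];print(n,"pin",st[i,4],rect(Q),Q[:,2].max())
def q_for(yaw): # tool y axis at angle yaw, pointing down
    y=np.array([np.cos(yaw),np.sin(yaw),0]);zz=np.array([0,0,-1.]);return Ro.from_matrix(np.c_[np.cross(y,zz),y,zz]).as_quat()
for nm,p,yaw in(("pick",(.578,-.018),-12.3),("place",(.5287,.2542),-10.2)):
  for z in(.141,.32,.29):
    for f in(0,180):
      s=r.solve_ik([*p,z],q_for(np.radians(yaw+f)));print(nm,z,f,None if s is None else np.round(s,3))
E
```

```text
scene 258 [286.  95.] [ 0.404 -0.332  0.1  ] [ 0.432 -0.253  0.144] [ 26. 117. 107.]
scene 380 [246. 133.] [ 0.559 -0.291  0.1  ] [ 0.589 -0.196  0.127] [166. 160. 152.]
scene 961 [334. 140.] [ 0.354 -0.115  0.1  ] [ 0.485 -0.073  0.142] [18. 92. 85.]
scene 591 [389. 177.] [0.337 0.028 0.1  ] [0.456 0.112 0.143] [90. 54. 28.]
scene 916 [297. 186.] [ 0.556 -0.085  0.1  ] [0.601 0.048 0.155] [158. 152. 141.]
scene 789 [243. 244.] [ 0.7   -0.014  0.1  ] [0.781 0.107 0.143] [32. 29. 29.]
scene 927 [268. 335.] [0.772 0.205 0.1  ] [0.824 0.254 0.134] [190. 105.  61.]
side 383 [395. 149.] [ 0.399 -0.33   0.1  ] [ 0.43  -0.195  0.141] [ 80. 163. 154.]
side 1301 [310. 181.] [ 0.555 -0.29   0.1  ] [0.6   0.049 0.153] [190. 187. 177.]
side 1350 [392. 179.] [ 0.354 -0.117  0.1  ] [ 0.485 -0.072  0.141] [ 50. 124. 116.]
side 1515 [215. 196.] [ 0.7   -0.015  0.1  ] [0.78  0.107 0.142] [23. 22. 22.]
side 1789 [402. 223.] [0.337 0.027 0.1  ] [0.455 0.114 0.141] [92. 56. 34.]
side 1023 [133. 253.] [0.772 0.206 0.1  ] [0.821 0.254 0.131] [201. 141.  99.]
plaque yaw line 77.82166508775694 (array([577.4
[... 390 characters left out ...]
988505
pick 0.141 0 [-0.164  0.549  1.53  -0.     1.063  0.051]
pick 0.141 180 [-0.164  0.549  1.53  -0.     1.063 -3.091]
pick 0.32 0 [-0.164  0.404  1.255 -0.     1.483  0.051]
pick 0.32 180 [-0.164  0.404  1.255 -0.     1.483 -3.091]
pick 0.29 0 [-0.164  0.419  1.313 -0.     1.41   0.051]
pick 0.29 180 [-0.164  0.419  1.313 -0.     1.41  -3.091]
place 0.141 0 [ 0.318  0.562  1.504 -0.     1.075  0.496]
place 0.141 180 [ 0.318  0.562  1.504 -0.     1.075 -2.646]
place 0.32 0 [ 0.318  0.421  1.229 -0.     1.492  0.496]
place 0.32 180 [ 0.318  0.421  1.229 -0.     1.492 -2.646]
place 0.29 0 [ 0.318  0.435  1.287 -0.     1.419  0.496]
place 0.29 180 [ 0.318  0.435  1.287 -0.     1.419 -2.646]
```

```bash
cat >> h.py <<'E'
def q_for(yaw):
    y=np.array([np.cos(yaw),np.sin(yaw),0]);zz=np.array([0,0,-1.]);return Ro.from_matrix(np.c_[np.cross(y,zz),y,zz]).as_quat()
def wrist_cloud():
    s=r.read_state(); p,d=optics.get_image("wrist"); m=optics.camera_model("wrist")
    P=cloud(d,m["K"],T=m["tool_from_camera"]); P=P@Ro.from_quat(s["eef_rot"]).as_matrix().T+s["eef_pos"]; return p,d,P
def snap(n,f):
    p,d=optics.get_image(n); cv2.imwrite(f,p[:,:,::-1]); return p,d
E
python3 - <<'E'
from h import *
r.reach([.578,-.018,.26],q_for(np.radians(-12.3)))
p,d,P=wrist_cloud(); cv2.imwrite("pics/w1.png",p[:,:,::-1]); np.savez("w1.npz",p=p,P=P,d=d)
m=(d>0)&(P[...,2]>.144)&(P[...,2]<.158)
k,lab,st,ce=cv2.connectedComponentsWithStats(m.astype(np.uint8))
for i in range(1,k):
    if st[i,4]>200: Q=P[lab==i];print(st[i],rect(Q),np.median(Q[:,2]))
s=r.read_state();print(s["time_s"],s["joint_positions"],s["eef_pos"])
E
```

```text
[ 306  104   29  187 5087] (array([578.7, -18.2]), array([129.8,  18. ]), 77.8) 0.15138066349739715
0.4833 [-1.63794979e-01  4.38810108e-01  1.36681054e+00  1.04503405e-04
  1.33809577e+00  5.02520512e-02] [ 0.57761149 -0.01799895  0.25909601]
```

View pics/w1.png

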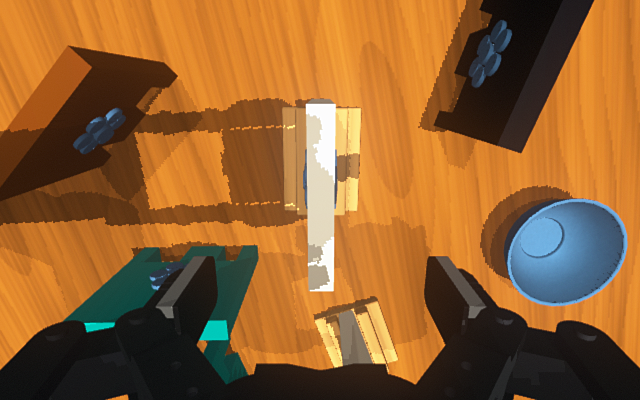

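The wrist view shows the plaque's top edge at about (320,197). It measures 129.8 × 18.0 mm, centred at (578.7, -18.2), which agrees with the fixed cameras. The turquoise look-alike's nearest point is at x = 485 mm, clear of the fingers (521 mm and up). Now the grasp.

```bash
python3 - <<'E'
from h import *
q=q_for(np.radians(-12.2))
r.move_straight([.5787,-.0182,.200],q,speed=.15)
print("hit",r.move_straight([.5787,-.0182,.142],q,speed=.1,max_force=15))
s=r.read_state();print(s["eef_pos"],s["contact_force"])
command_gripper(0.0,60); r.hold(.2)
s=r.read_state();print(s["time_s"],s["grip_width"],s["contact_force"],s["eef_pos"])
print("hit",r.move_straight([.5787,-.0182,.192],q,speed=.06,max_force=25))
s=r.read_state();print(s["time_s"],s["grip_width"],s["contact_force"],s["eef_pos"])
snap("scene","pics/s2.png");snap("side","pics/d2.png")
E
python3 -c "
import cv2,numpy as np
a=cv2.imread('pics/s2.png')[60:260,200:420];b=cv2.imread('pics/d2.png')[60:260,200:420]
cv2.imwrite('pics/g2.png',cv2.resize(np.hstack([a,b]),None,fx=1.8,fy=1.8,interpolation=cv2.INTER_CUBIC))"
```

```text
hit False
[ 0.57918316 -0.01826632  0.14271532] [-0.24735955 -0.39455084 -0.40080747]
2.5917 0.01718036706610113 [-1.14138426  0.25901448  3.77857184] [ 0.57881393 -0.01821407  0.14228414]
hit False
3.575 0.017410167293189314 [-0.25549159 -0.4276458  -2.98402376] [ 0.57843455 -0.0181316   0.19157346]
```

View pics/g2.png

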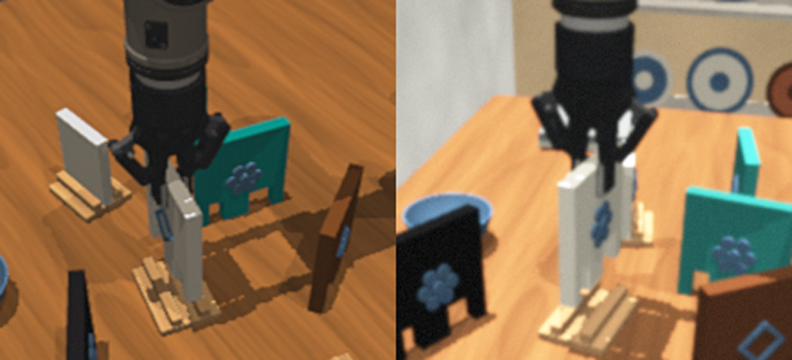

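The plaque is held at 17.4 mm opening and clear of its block, hanging upright at about (180,225) in the left half. The small plaque is still in its block. Next I'll lift, carry and half-turn it in waypoints.

```bash
python3 - <<'E'
from h import *
command_gripper(0.0,85)
q=q_for(np.radians(-12.2))
r.move_straight([.5787,-.0182,.315],q,speed=.12)
a=np.array(r.read_state()["joint_positions"])
b=np.array(r.solve_ik([.5287,.2542,.30],q_for(np.radians(-10.2+180)))); print(a.round(3),b.round(3))
for k in np.linspace(0,1,5)[1:]:
    kk=k; r.movej((a+(b-a)*kk).tolist()); 
r.hold(.3)
s=r.read_state();print(s["time_s"],s["grip_width"],s["contact_force"],s["eef_pos"],s["joint_positions"])
out={}
for n in("scene","side"):
    p,d=snap(n,f"pics/{n}3.png"); np.savez(f"{n}3.npz",p=p,d=d)
p,d,P=wrist_cloud();cv2.imwrite("pics/w3.png",p[:,:,::-1]);np.savez("w3.npz",p=p,d=d,P=P)
A=cv2.imread("pics/scene3.png")[60:360,250:530];B=cv2.imread("pics/side3.png")[60:360,170:450]
cv2.imwrite("pics/g3.png",cv2.resize(np.hstack([A,B]),None,fx=1.4,fy=1.4,interpolation=cv2.INTER_CUBIC))
E
```

```text
[-0.164  0.409  1.264 -0.     1.471  0.049] [ 0.318  0.43   1.269 -0.     1.443 -2.646]
8.1 0.01669680810898996 [-0.28584746  0.11296326 -4.76082044] [0.52898689 0.25362258 0.30002538] [ 3.16514835e-01  4.30072093e-01  1.26845990e+00 -9.23859861e-05
  1.44300979e+00 -2.64519761e+00]
```

View pics/g3.png

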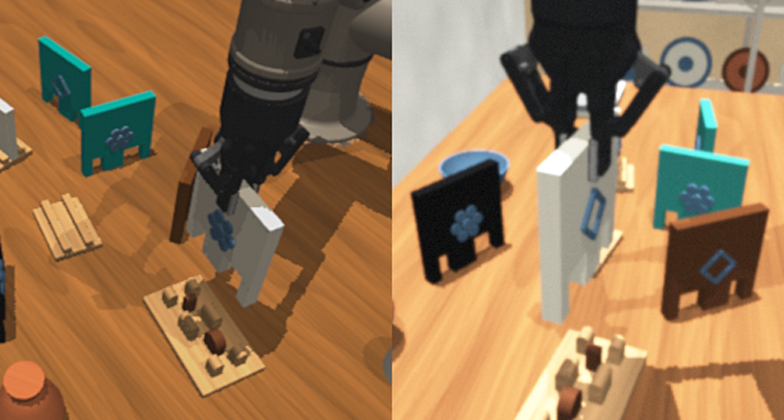

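View pics/w3.png

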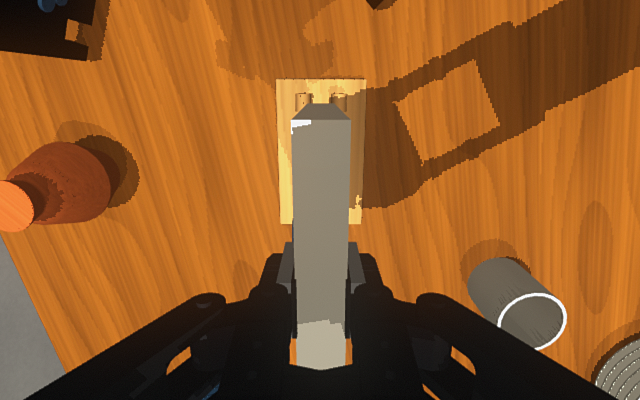

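The turn worked. In the scene view the flower at (220,230) now faces away from the robot, and the side view shows the square at (595,212) facing it. I'll check the pose of the plaque in the hand and of the stand before lowering.

```bash
python3 - <<'E'
from h import *
# expected plaque frame at hover
c=np.array([.5290,.2536,.30-.1303]); yaw=np.radians(-10.2)
R=np.array([[np.cos(yaw),-np.sin(yaw),0],[np.sin(yaw),np.cos(yaw),0],[0,0,1]])
for n in("wrist","scene","side"):
    z=np.load("w3.npz" if n=="wrist" else f"{n}3.npz"); P=z["P"] if n=="wrist" else cl(n,z["d"])
    p=z["p"].astype(int); L=((P-c)@R)*1000
    w=(z["d"]>0)&(p.max(-1)-p.min(-1)<45)&(p.min(-1)>85)&(abs(L[...,0])<25)&(abs(L[...,1])<80)&(L[...,2]>-15)&(L[...,2]<155)
    Q=L[w]; print(n,len(Q),"lo/hi",np.percentile(Q,1,0).round(1),np.percentile(Q,99,0).round(1))
    t=Q[Q[:,2]>132]
    if len(t)>50:
        print("  top",rect(t/1000),t[:,2].mean().round(1)); A=np.c_[t[:,:2],np.ones(len(t))]; print("  topplane slope",np.linalg.lstsq(A,t[:,2],rcond=None)[0].round(4))
    for sg in(1,-1):
        e=Q[(abs(Q[:,1]-sg*65)<6)&(Q[:,2]>5)&(Q[:,2]<132)&(abs(Q[:,0])<7)]
        if len(e)>60: print("  end",sg,len(e),"y=a+bz",np.polyfit(e[:,2],e[:,1],1).round(3)," mean",e.mean(0).round(1))
    for sg in(1,-1):
        e=Q[(abs(Q[:,0]-sg*9)<3)&(Q[:,2]>5)&(Q[:,2]<132)&(abs(Q[:,1])<62)]
        if len(e)>60: print("  face",sg,len(e),np.linalg.lstsq(np.c_[e[:,1:],np.ones(len(e))],e[:,0],rcond=None)[0].round(4))
    b=(z["d"]>0)&(P[...,2]>.008)&(P[...,2]<.055)&(np.hypot(P[...,0]-.5287,P[...,1]-.254)<.11)
    print("  stand",rect(P[b]),b.sum())
E
```

```text
wrist 13220 lo/hi [ -8.3 -62.9 138. ] [  9.1  25.6 140.8]
  top (array([ -0.4, -17.7]), array([92.1, 23.3]), 87.3) 139.4
  topplane slope [ 0.000000e+00 -4.000000e-04  1.393674e+02]
  stand (array([529.3, 253.9]), array([169. , 100.1]), 79.6) 5838
scene 1975 lo/hi [ -7.5 -62.8   2.8] [ 10.4  66.1 140.9]
  top (array([1.2, 0.7]), array([131. ,  23.3]), 88.7) 138.9
  topplane slope [-6.900000e-02 -1.900000e-02  1.397225e+02]
  end 1 313 y=a+bz [ 0.    65.345]  mean [ 0.1 65.4 72.7]
  face 1 894 [ 3.3000e-03 -2.0000e-04  9.1025e+00]
  stand (array([529.5, 253.9]), array([171.2, 101. ]), 79.6) 3804
side 5121 lo/hi [-14.9 -59.2   3. ] [  7.9  67.1 140.2]
  top (array([-0.2,  3.1]), array([ 30.7, 129.7]), 4.9) 138.4
  topplane slope [ 7.090000e-02 -2.620000e-02  1.394445e+02]
  end 1 1136 y=a+bz [-1.0000e-03  6.6016e+01]  mean [-0.  66.  73.2]
  face -1 2308 [ 6.0000e-04 -4.8000e-03 -9.2721e+00]
  stand (array([527.9, 255.1]), array([171.2, 100.3]), 79.6) 6487
```

The plaque is upright to within 0.3°, with its y offset under 1 mm. The stand is at about (529, 254) with yaw -10.4°. Lowering it with a force guard.

```bash
python3 - <<'E'
from h import *
q=q_for(np.radians(-10.4+180))
r.move_straight([.5290,.2538,.195],q,speed=.12)
print("hit",r.move_straight([.5290,.2538,.140],q,speed=.03,max_force=15))
r.hold(.2)
s=r.read_state();print(s["time_s"],s["grip_width"],s["contact_force"],s["torque"],s["eef_pos"])
for n in("scene","side"):
    p,d=snap(n,f"pics/{n}4.png"); np.savez(f"{n}4.npz",p=p,d=d)
A=cv2.imread("pics/scene4.png")[120:360,290:510];B=cv2.imread("pics/side4.png")[160:400,200:420]
cv2.imwrite("pics/g4.png",cv2.resize(np.hstack([A,B]),None,fx=1.8,fy=1.8,interpolation=cv2.INTER_CUBIC))
E
```

```text
hit True
11.15 0.016711037835690192 [-0.52678362  0.0500782   5.76775801] [0.02770184 0.20723042 0.046892  ] [0.52906005 0.25374159 0.14233872]
```

View pics/g4.png

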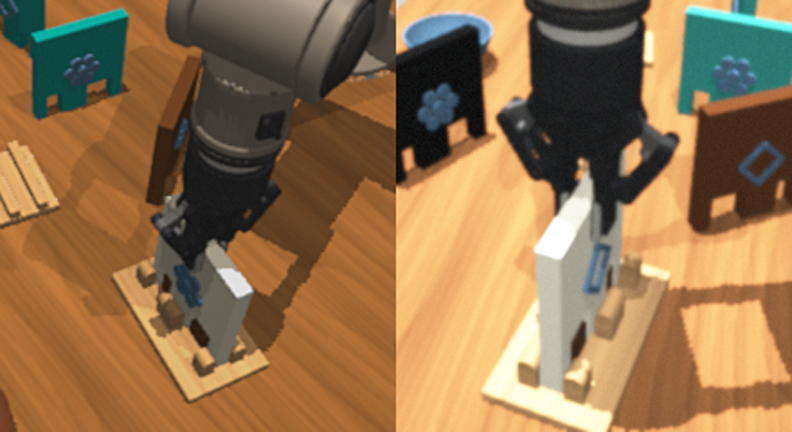

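Contact came at TCP z = 0.1423 m, the expected home height. The picture shows the plaque on the board over both pins, at about (205,330) in the left half. Releasing and backing off.

```bash
python3 - <<'E'
from h import *
q=q_for(np.radians(-10.4+180))
command_gripper(.05); command_gripper(.085)
r.move_straight([.5290,.2538,.30],q,speed=.12)
s=r.read_state();print(s["time_s"],s["grip_width"],s["contact_force"])
p,d,P=wrist_cloud(); m=(d>0)&(P[...,2]>.14)&(P[...,2]<.165)
k,lab,st,ce=cv2.connectedComponentsWithStats(m.astype(np.uint8))
for i in range(1,k):
    if st[i,4]>200: Q=P[lab==i];print("top",st[i],rect(Q),np.median(Q[:,2]))
cv2.imwrite("pics/w5.png",p[:,:,::-1])
for n in("scene","side"):
    p,d=snap(n,f"pics/{n}5.png");P=cl(n,d)
    t=(d>0)&(P[...,2]>.144)&(P[...,2]<.16)&(abs(P[...,0]-.529)<.04)&(abs(P[...,1]-.254)<.09); print(n,rect(P[t]),np.median(P[t][:,2]))
    t=(d>0)&(P[...,2]>.115)&(P[...,2]<.13)&(abs(P[...,0]-.575)<.05)&(abs(P[...,1]+.244)<.07); print("  small",t.sum(),rect(P[t]) if t.any() else 0)
A=cv2.imread("pics/scene5.png")[90:330,220:440];A=cv2.imread("pics/scene5.png")[100:360,220:460];B=cv2.imread("pics/side5.png")[130:390,180:420]
cv2.imwrite("pics/g5.png",cv2.resize(np.hstack([A,B]),None,fx=1.65,fy=1.65,interpolation=cv2.INTER_CUBIC))
E
```

```text
13.5833 0.08490566852579164 [ 0.62570617 -0.02174938  0.60350005]
top [ 307  102   25  163 3777] (array([530.1, 254.7]), array([129.9,  18. ]), 79.6) 0.15139308041151833
scene (array([530.1, 254.3]), array([131.2,  19.8]), 79.8) 0.1513785253655032
  small 252 (array([ 573.8, -244. ]), array([20. , 96.3]), 6.5)
side (array([528.6, 255.1]), array([130.9,  19. ]), 79.3) 0.1513172441778524
  small 125 (array([ 573.2, -242.4]), array([17.3, 96.3]), 8.4)
```

View pics/g5.png

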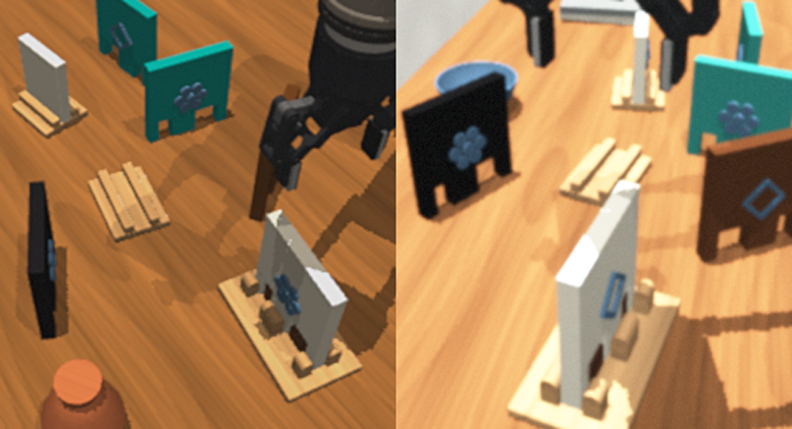

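The plaque stands home with its top at 151.4 mm (152 expected), and the top measures 18.0 mm wide from above, so it is upright. The flower at (285,293) faces away from the robot and the square at (615,295) faces it. The small plaque hasn't moved and the gripper is clear.

```bash
python3 -c "
from workcell import r
r.finish_job(); print(r.read_state()['time_s'])"
```

```text
the job is handed in; nothing more can be done
the job is handed in; nothing more can be done
```

The larger white plaque is now standing upright and fully home on the two-pin stand, with its flower facing away from the robot. I lifted it from its block, gave it a half turn while carrying it, lowered it with a force guard until it touched, then let go and backed the gripper off above it. The job was handed in at about 14 s.

- **Height:** its top is at 151.4 mm, against 152 mm nominal. The block readings before the move were the same.
- **Position:** its centre is within about 1 mm and its angle within about 0.5° of the stand.
- **Notches:** both pins show through their matching notches.
- **Small plaque:** it is still in its own block, unmoved within measuring error.

No check failed. The cameras disagreed with each other by up to about 2 mm, which is within their stated calibration.

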